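# Hold the recessed reset of the blood analyser down with the stylus

## Task

The blood analyser has locked up: take the slim reset stylus out of its stand, put its thin rod through the small round hole in the analyser's top and push the recessed reset button down with it. Be gentle, never pushing the stylus on the analyser with more than 20 N, and leave the pestle, sample tube, timer and vials where they are. Finish while still gripping the stylus and holding the button down; do not let go.

Things in the scene. Friction and masses are not known exactly. Their poses are not given: they have to be found in the camera images.
- reset_stylus: Slim upright tool, 130 mm long, 60 g. Origin at the tip (bottom end) of its rod, z up along it. Rod 6 mm in diameter up to z = 65 mm, steel flange 24 mm in diameter to 70 mm, round grey handle 16 mm in diameter to 130 mm (grip here, any yaw). It hangs in the stand by its flange, tip 10 mm above the worktop; it must rise 65 mm to come out.
- tool_stand: Fixed aluminium block 44 x 116 mm, 75 mm high, on a foot plate 76 x 136 x 7 mm. Origin at the centre of its underside, z up. Two holes from above: the stylus in the 10 mm hole at y = -38 mm, the pestle in the 22 mm hole at y = +38 mm (stand frame).
- analyser: Fixed white and grey instrument, 164 x 154 mm. Origin at the centre of its underside, front to its -x, z up. Flat deck at z = 90 mm for x = -82 to 42 mm (side rims 92 mm), screen head 135 mm high behind. In the deck: the small reset hole at x = -45, y = -38 mm and a wider well (18 mm) at x = 8, y = 40 mm in which a sample tube stands.
- reset_port (a point): Centre of the mouth of the reset hole, at the top of a steel ring (20 mm outside, 14 mm inside, 2 mm high) on the analyser's deck, 92 mm above the worktop. Below the ring the hole is round, vertical, 12 mm in diameter with a 1.5 mm chamfer. The released button's top lies 25 mm below this point.
- reset_button (a joint): Recessed spring button in the reset hole, 10 mm in diameter, moves straight down. 0 = released, 0.008 m = bottomed. It takes 1 N to start, 3.5 N at 4 mm and 6 N at the bottom; it springs back. It counts as held down beyond 4 mm.
- pestle: White ceramic tablet pestle with a mushroom knob (32 mm in diameter), loose in the other hole of the stand; knob top 115 mm above the worktop. Origin at its bottom end. Leave it.
- sample_tube: Capped sample tube, 15 mm in diameter, 75 mm long, loose in the analyser's well; its top is 125 mm above the worktop. Origin at its bottom end. Leave it.
- lab_timer: Flat white timer 55 x 62 x 22 mm, loose on the worktop, origin under its centre. Leave it.
- vial_a: Glass vial 23 mm in diameter, 54 mm high, loose on the worktop, origin under its centre. Leave it.
- vial_b: Another such vial behind the first, origin under its centre. Leave it.
Mind the look-alikes: they are no part of the job. What is shaped like the reset_stylus but pink is not meant.

How it is judged:
By the outcome, as a careful person would: the job done as asked, in the order asked, and still so for the second after the job is handed in, while the arm keeps its last pose, push and grip.
It also fails if it takes over 48 s, if anything falls off the work surface, if the arm or the gripper's body presses on something with over 40 N, if the wrist force passes 120 N, or if a joint passes its speed limit or range.

## Robot

A 6-joint arm with a two-finger parallel gripper is mounted at the origin on a cart in front of the work surface, level with it; the furniture and walls round the work are solid. World frame = base frame: x ahead of the robot, y to its left, z up, the work surface at z = 0. Lengths are in m, angles in degrees, forces in N, time in s.
With the tool pointing down it reaches from about 0.3 to 1 m from the base axis. Payload 5.1 kg.
Tool frame: the origin (TCP) lies on the centre line of the jaws, within the pads' length; the fingertips stand 22 mm ahead of it and the grasp point (between the pads) lies 3 mm ahead of it (nose_length is the distance from the TCP to the fingertips, in m); z points along the fingers, y is the line along which they close (so a half turn about z gives the same grasp; the last joint's range is limited). The gripper opens to 95 mm and grips with 3 to 60 N. Pads are 20 mm wide; open, the fingers measure 119 mm over their backs; the gripper's body (75 mm by 180 mm) begins 59 mm behind the grasp point.
Start: joints at [65.054, 7.093, 94.555, -0, 78.352, -4.733], TCP at [0.225, 0.61, 0.237] pointing down, gripper open.
Joint ranges: [-149.61, 149.61], [-58.7, 133.49], [1.44, 155.28], [-77.14, 257.14], [18.33, 153.61], [-166.67, 166.67]. Speed limits (degrees/s): [147.25, 147.25, 180, 180, 180, 180].

## Interface

Orientations are given as [roll, pitch, yaw] about the fixed x, y, z axes, in that order (R = Rz(yaw) Ry(pitch) Rx(roll)).
In Python, from workcell import * gives the robot as it stands. Calls block until the motion is done:
- movep(position, orientation): joint-space move of the TCP to a pose.
- servo_line(position, velocity=0.15, rot=None, max_force=None): straight line of the TCP; rot=None keeps the orientation; velocity is the mean speed in m/s. With max_force (N) it stops when the force on the tool has changed by that much, and returns True; else False.
- move_joints(angles): joint-space move.
- open_jaws() and close(grip_force=None): open the fingers fully, or close them until they stop; grip_force is the grip in N (None keeps the last).
- wait(seconds).
- solve_ik(position, orientation): joint angles nearest the present ones, or None.
- read_camera(name): name is "scene" or "side" or "wrist"; returns the picture (384x512x3 uint8, blue, green, red); there is no depth.
- camera_params(name): a dict with "fov_y" (degrees; the focal length in pixels is half the picture's height over the tangent of half this angle, whatever the lens; pixels are square), "cx", "cy" (the principal point, pixels), "dist" ([k1, k2, p1, p2, k3] as OpenCV has them; the pictures are not rectified), "R" (3x3) and "t" (3): a world point X has camera coordinates R X + t. Camera axes: x right, y down, z forward; pixel columns grow to the right and rows downward; lengths in m; the calibration is good to about 2 mm. A picture is of the moment at which its call begins: read the wrist's pose just before it. camera_params takes no time and is no camera call; for the wrist camera it gives the pose at the moment of the call.
A pose or a line that the arm cannot do raises MotionError and nothing moves.
- sign_off(): hands the job in; it is judged then, once.
Trained networks look in the newest picture that a camera, given by its name, has taken for a name from the list of things; names that differ only in an ending like _2 or _b are one class to them, and where a whole thing is asked for, a point or a joint stands for the part that bears it (a point fixed in the world has none). Each returns a list of dicts, best first, with "p" (0 to 1); they miss things now and then, are a little off and sometimes report something else, mostly with a low value. They report only what shows in the picture. A call takes as long as a camera call. They do not tell look-alikes from the thing itself.
- search_frame(camera, thing): "extent" ([left, top, width, height] in pixels, round what is visible of it).
- cut_out(camera, thing): "mask" (384x512 bool, what is visible of it) and "extent" ([left, top, width, height] in pixels, round what is visible of it).
- mark_of(camera, thing): "centre" ([column, row] in pixels: a listed point, or the origin of a listed thing).
Readings, each from a call of its own:
- get_clock(): time.
- get_qpos(): joint angles.
- get_joint_vel(): joint speeds.
- get_joint_torque(): joint torques, N m.
- get_tcp_pos(): TCP position.
- get_tool_rot(): TCP orientation.
- get_wrist_force(): force on the tool from outside, world axes, zero at the start.
- get_torque(): the same for the moment, N m.
- get_width(): opening from 0.0 (shut) to 1.0 (fully open).
- get_grasp_force(): force on a finger pad.
Only numpy, scipy, OpenCV 4.12 (cv2) and the standard library are available. Lean on these libraries where they do the work, as an engineer would, in place of code of your own. Each camera call takes 0.05 s, during which the arm holds its last target. There are 200 camera calls.

## Working session

There is one attempt and no reset: what is moved stays moved. The work goes in short steps, each a Python script; the robot and the scene stay as the last script left them, time stands still between calls to the robot, and variables do not carry over. Pictures are saved under pics/ and viewed, at most 10 in all, crops included, and the job is handed in when it is done.

```bash
mkdir -p pics; ls; python3 - <<'E'
from workcell import *
import cv2,numpy as np
ims=[]
for c in ["scene","side","wrist"]:
    im=read_camera(c); ims.append(im)
    p=camera_params(c); print(c,p['fov_y'],p['cx'],p['cy'],np.round(p['dist'],3),np.round(-np.array(p['R']).T@p['t'],3))
    for t in ["reset_stylus","tool_stand","analyser","reset_port","pestle","sample_tube"]:
        print(t,[(np.round(d['centre']),round(d['p'],2)) for d in mark_of(c,t)[:4]])
    cv2.imwrite(f"pics/{c}0.png",im)
cv2.imwrite("pics/all0.png",cv2.resize(np.vstack([np.hstack(ims[:2]),np.hstack([ims[2],ims[2]*0])]),(800,600)))
print(get_clock(),get_tool_rot())
E
```

```text
pics
scene 45.331311507462104 252.5328779796544 186.14501787950533 [-0.102  0.     0.     0.     0.   ] [-0.142  0.626  0.492]
reset_stylus [(array([196., 266.]), 0.92)]
tool_stand [(array([176., 243.]), 0.87)]
analyser [(array([311., 190.]), 0.79)]
reset_port [(array([336., 159.]), 0.81)]
pestle []
sample_tube []
side 50.469255838158325 252.7544094590616 190.5837789092047 [-0.126  0.     0.     0.     0.   ] [ 0.236 -0.733  0.756]
reset_stylus [(array([216., 174.]), 0.51)]
tool_stand [(array([245., 171.]), 0.72)]
analyser [(array([281., 269.]), 0.85)]
reset_port [(array([270., 260.]), 0.67)]
pestle [(array([239., 155.]), 0.7)]
sample_tube [(array([278., 241.]), 0.52)]
wrist 71.05104624097301 258.0022788456962 192.7115199176044 [-0.013  0.     0.     0.     0.   ] [0.147 0.64  0.383]
reset_stylus []
tool_stand []
analyser []
reset_port []
pestle []
sample_tube []
1.05 [-1.79998005e+02 -5.76099327e-04  1.59786075e+02]
```

View pics/all0.png

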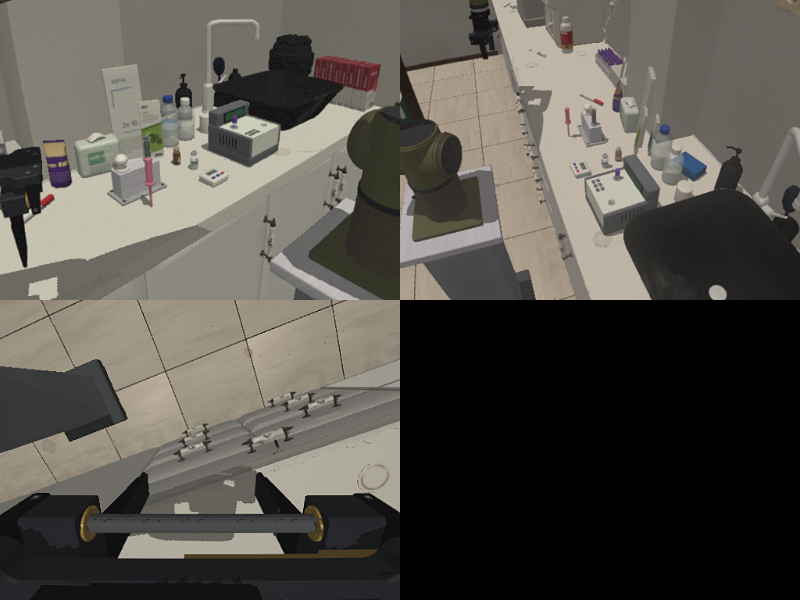

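The scene view shows a pink stylus-like tool at about (192,230), standing in front of the stand at about (175,235). A dark grey handle rises behind it at about (188,185). I'll enlarge both views to confirm which is which.

```bash
python3 - <<'E'
import cv2,numpy as np
a=cv2.imread("pics/scene0.png")[120:280,125:375]; b=cv2.imread("pics/side0.png")[120:310,190:340]
a=cv2.resize(a,None,fx=3.2,fy=3.2,interpolation=cv2.INTER_CUBIC)[:, :800]; b=cv2.resize(b,None,fx=4,fy=3.15,interpolation=cv2.INTER_CUBIC)
cv2.imwrite("pics/a.png",a); cv2.imwrite("pics/b.png",cv2.resize(cv2.imread("pics/side0.png")[125:305,190:350],(533,600),interpolation=cv2.INTER_CUBIC))
E
```

```text
(no output)
```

View pics/a.png

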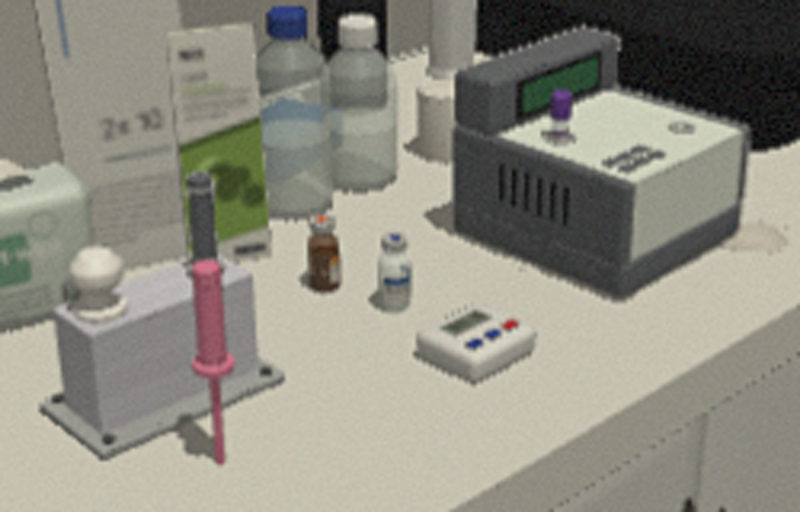

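View pics/b.png

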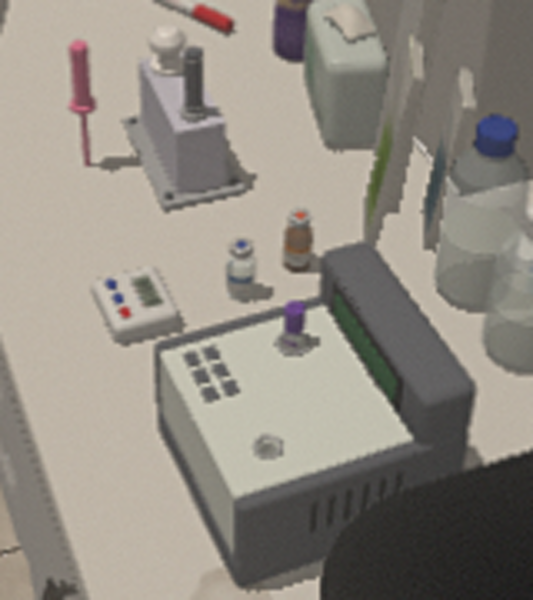

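Two things look like the stylus. One is the pink tool, scene (192,230) and side (214,155), standing outside the stand, so it's the decoy. The other is the grey-handled tool hanging by its flange in the stand's -y hole, scene (187,176) and side (248,141). That one matches the description, being grey and in the stand opposite the pestle, and both crops confirm it. The reset ring is at scene (338,160) and side (270,259).

```bash
cat > h.py <<'E'
from workcell import *
import cv2,numpy as np
def K(p):
    f=192/np.tan(np.radians(p['fov_y']/2)); return np.array([[f,0,p['cx']],[0,f,p['cy']],[0,0,1]])
def ray(p,px):
    u=cv2.undistortPoints(np.array([[px]],float),K(p),np.array(p['dist']))[0,0]
    R=np.array(p['R']); return -R.T@np.array(p['t']), R.T@np.array([*u,1])
def at_z(p,px,z):
    o,d=ray(p,px); return o+d*(z-o[2])/d[2]
def proj(p,X):
    return cv2.projectPoints(np.array(X,float).reshape(-1,3),cv2.Rodrigues(np.array(p['R']))[0],np.array(p['t']),K(p),np.array(p['dist']))[0].reshape(-1,2)
def tri(l):
    A=0;b=0
    for p,px in l:
        o,d=ray(p,px); d=d/np.linalg.norm(d); M=np.eye(3)-np.outer(d,d); A=A+M; b=b+M@o
    return np.linalg.solve(A,b)
E
python3 - <<'E'
from h import *
s,d=camera_params("scene"),camera_params("side")
def go(n,a,b,z): print(n,*[np.round(x,4) for x in (tri([(s,a),(d,b)]),at_z(s,a,z),at_z(d,b,z))])
A=lambda x,y:(x/3.2+125,y/3.2+120)
B=lambda x,y:(x*.3+190,y*.3+125)
go("styl top",A(199,180),B(193,52),.14)
go("port",A(682,127),B(267,447),.092)
go("pestle top",A(97,255),B(167,35),.112)
go("pink top",A(207,266),B(79,45),.13)
go("pink flange",A(212,366),B(82,106),.068)
go("pink tip",A(220,462),B(87,163),0)
go("tube top",A(562,95),B(294,307),.124)
# analyser deck front corners
print(at_z(d,B(232,497),.092),at_z(d,B(163,345),.092))
E
```

```text
styl top [0.5392 0.1601 0.1361] [0.5313 0.1653 0.14  ] [0.5374 0.1546 0.14  ]
port [ 0.4576 -0.2168  0.0898] [ 0.454 -0.212  0.092] [ 0.4571 -0.2183  0.092 ]
pestle top [0.5408 0.2337 0.1093] [0.5377 0.2361 0.112 ] [0.5386 0.2282 0.112 ]
pink top [0.4563 0.2155 0.1276] [0.4521 0.2183 0.13  ] [0.4556 0.212  0.13  ]
pink flange [0.4557 0.2169 0.0642] [0.4514 0.2203 0.068 ] [0.454 0.211 0.068]
pink tip [ 4.558e-01  2.171e-01 -2.000e-04] [0.4551 0.2173 0.    ] [0.456  0.2172 0.    ]
tube top [ 0.5075 -0.1361  0.123 ] [ 0.5043 -0.1332  0.124 ] [ 0.5078 -0.1364  0.124 ]
[ 0.42249604 -0.24804831  0.092     ] [ 0.42337642 -0.11043352  0.092     ]
```

```bash
python3 - <<'E'
from h import *
s,d=camera_params("scene"),camera_params("side")
A=lambda x,y:(x/3.2+125,y/3.2+120)
B=lambda x,y:(x*.3+190,y*.3+125)
for n,q in dict(card=B(370,240),card2=B(430,240),case=B(340,145),bott=B(460,295)).items(): print(n,np.round(at_z(d,q,0),3))
for n,q in dict(card=A(268,255),case=A(85,300)).items(): print(n,np.round(at_z(s,q,0),3))
# hover looks: above stylus with yaw so camera sees it
for yaw in (180,150,120,-150,-120): 
    for P in ([.54,.158,.113],[.457,-.217,.165]):
        q=solve_ik(P,[180,0,yaw]); print(yaw,P,None if q is None else np.round(q))
E
```

```text
card [0.653 0.034 0.   ]
card2 [0.7   0.017 0.   ]
case [0.682 0.164 0.   ]
bott [ 0.693 -0.052  0.   ]
card [0.648 0.028 0.   ]
case [0.683 0.166 0.   ]
180 [0.54, 0.158, 0.113] [ 11.   2. 112.   0.  66. -79.]
180 [0.457, -0.217, 0.165] [ -31.   -8.  117.    0.   71. -121.]
150 [0.54, 0.158, 0.113] [ 11.   2. 112.   0.  66. -49.]
150 [0.457, -0.217, 0.165] [-31.  -8. 117.   0.  71. -91.]
120 [0.54, 0.158, 0.113] [ 11.   2. 112.   0.  66. -19.]
120 [0.457, -0.217, 0.165] [-31.  -8. 117.   0.  71. -61.]
-150 [0.54, 0.158, 0.113] [  11.    2.  112.    0.   66. -109.]
-150 [0.457, -0.217, 0.165] [ -31.   -8.  117.    0.   71. -151.]
-120 [0.54, 0.158, 0.113] [  11.    2.  112.    0.   66. -139.]
-120 [0.457, -0.217, 0.165] None
```

```bash
python3 - <<'E'
from h import *
from scipy.spatial.transform import Rotation as Ro
p=camera_params("wrist"); T=Ro.from_euler('xyz',get_tool_rot(),degrees=True).as_matrix(); tp=np.array(get_tcp_pos())
C=-np.array(p['R']).T@p['t']
print("cam in tool",T.T@(C-tp)," R tool",np.round(T.T@np.array(p['R']).T,3))
print("TCP px",proj(p,tp), "tip",proj(p,tp+T@[0,0,.1]))
R=Ro.from_euler('xyz',[180,0,140],degrees=True).as_matrix()
movep(list(np.array([.54,.158,.26])-R@[.06,0,0]),[180,0,140])
im=read_camera("wrist"); cv2.imwrite("pics/w1.png",im); p=camera_params("wrist")
print(get_clock(), [proj(p,[.54,.158,z]) for z in (.14,.08)], get_tcp_pos())
print([(d['extent'],d['p']) for d in search_frame("wrist","reset_stylus")])
E
```

```text
cam in tool [ 0.08357558  0.00130089 -0.14677391]  R tool [[ 0.002 -0.956 -0.295]
 [ 1.     0.002 -0.   ]
 [ 0.001 -0.295  0.956]]
TCP px [[255.81750631 252.41560373]] tip [[256.68541389 200.11656361]]
3.2833 [array([[256.36412676, 136.3346799 ]]), array([[256.6899964 , 131.58923845]])] [0.58577475 0.12033993 0.25992624]
[([241.0, 7.4, 18.9, 45.3], 0.78), ([251.6, 121.9, 16.7, 21.8], 0.65)]
```

View pics/w1.png

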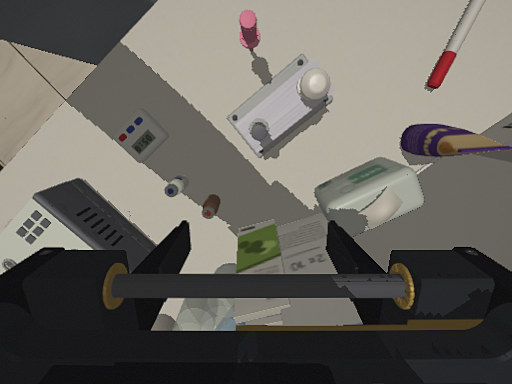

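The wrist view shows the grey stylus in its hole at about (260,134), the pestle knob at (313,83), and the pink tool apart from them at (249,30). I'll grasp the grey one.

```bash
python3 - <<'E'
from h import *
from scipy.spatial.transform import Rotation as Ro
p=camera_params("wrist"); X=at_z(p,(260,135.5),.14); print(X)
x,y=X[:2]
servo_line([x,y,.26],.15)
print("contact",servo_line([x,y,.113],.08,max_force=8), get_wrist_force())
close(30); wait(.3)
print(get_width()*95, get_grasp_force(), get_wrist_force(), get_tcp_pos())
print("lift",servo_line([x,y,.15],.05,max_force=15))
servo_line([x,y,.29],.15)
print(get_width()*95, get_wrist_force(), get_clock())
P=np.array([.457,-.217,.29])
R=Ro.from_euler('xyz',[180,0,140],degrees=True).as_matrix()
movep(list(P-R@[.06,0,0]),[180,0,140]); wait(.3)
im=read_camera("wrist"); cv2.imwrite("pics/w2.png",im); p=camera_params("wrist")
print([(d['centre'],d['p']) for d in mark_of("wrist","reset_port")],[(d['centre'],d['p']) for d in mark_of("wrist","reset_stylus")])
t=np.array(get_tcp_pos()); print(t,proj(p,[t-[0,0,.103],[.457,-.217,.092]]),get_clock(),get_wrist_force())
c=im[70:270,160:360]; cv2.imwrite("pics/w2c.png",cv2.resize(c,(600,600),interpolation=cv2.INTER_CUBIC))
E
```

```text
[0.54166717 0.16119773 0.14      ]
contact False [ 0.0070049  -0.24976248 -0.01178646]
15.506418310000232 30.000173449516296 [-0.32467087 -0.66805792  0.71650814] [0.54160432 0.16110373 0.11298174]
lift False
15.459816290027007 [-0.48518373 -0.03902692 -1.31164469] 9.3667
[([257.3, 127.9], 0.8)] [([262.4, 195.1], 0.65)]
[ 0.50309961 -0.25531319  0.29003303] [[256.51755662 199.54997205]
 [256.78368304 129.95922   ]] 11.3583 [-0.01983937 -0.46383004 -1.67264435]
```

View pics/w2c.png

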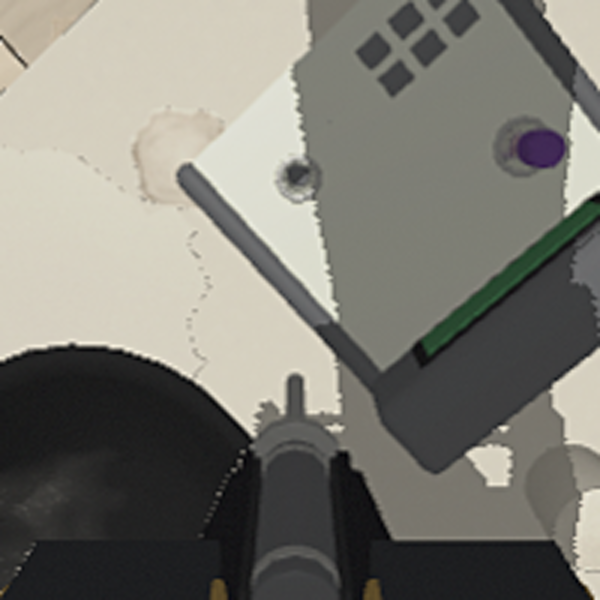

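Port ring at about (259.3,129.4) and rod tip at about (258.3,197), so the stylus is held upright. I'll move to hover just above the port, using the tip offset measured in this view.

```bash
python3 - <<'E'
from h import *
p=camera_params("wrist"); t=np.array(get_tcp_pos())
port=at_z(p,(259.3,129.4),.092); tip=at_z(p,(258.3,197),t[2]-.103)
off=(tip-t)[:2]; print("port",port,"tip off",off)
g=port[:2]-off
servo_line([*g,.29],.15); servo_line([*g,.103+.102],.1,max_force=6); wait(.3)
print(get_tcp_pos(),get_wrist_force(),get_clock())
w=read_camera("wrist"); s=read_camera("side")
cv2.imwrite("pics/w3.png",w); cv2.imwrite("pics/s3.png",s)
p=camera_params("wrist"); d=camera_params("side")
t=np.array(get_tcp_pos()); tip=np.array([*(t[:2]+off),t[2]-.103])
a=proj(p,[tip,port])*1; b=proj(d,[tip,port]); print(a,b)
def crop(im,c,r,k): 
    x0,y0=int(c[0])-r,int(c[1])-r; print("origin",x0,y0,"scale",k); return cv2.resize(im[y0:y0+2*r,x0:x0+2*r],None,fx=k,fy=k,interpolation=cv2.INTER_CUBIC)
cv2.imwrite("pics/c3.png",np.hstack([crop(w,a[0],25,8),crop(s,b[0],25,8)]))
E
```

```text
port [ 0.45839464 -0.21434988  0.092     ] tip off [-0.00101345  0.00280078]
[ 0.45962978 -0.21727563  0.20555953] [ 0.47723695  0.05969084 -0.59511856] 13.1917
[[258.28501869 196.94945587]
 [258.26322497 193.69791582]] [[270.1518965  254.39444578]
 [269.97208878 257.57695103]]
origin 233 171 scale 8
origin 245 229 scale 8
```

View pics/c3.png

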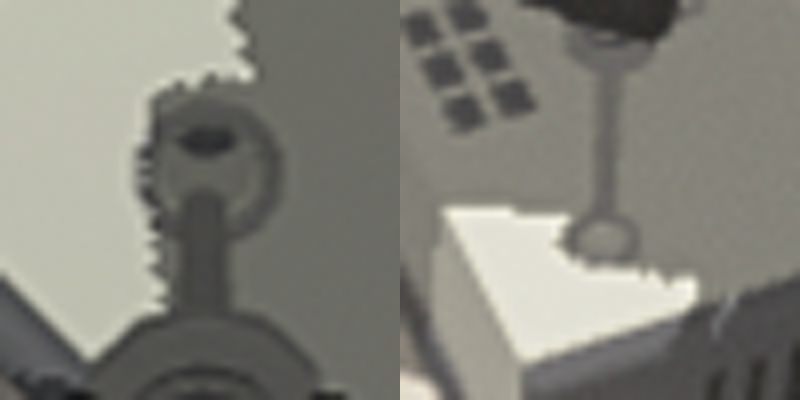

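The left (wrist) half shows the tip just above the ring: ring centre at about (259.4,192.2), tip at about (258.8,197.4), which is 2 px low of alignment. The right (side) half shows the rod over the ring at (270.5,258). I'll correct by about (-0.8,+1.4) mm and insert gently.

```bash
python3 - <<'E'
from h import *
t=np.array(get_tcp_pos()); g=np.array([.45941,-.21715])+[-.0008,.0014]
servo_line([*g,.205],.03); wait(.3); f0=np.array(get_wrist_force())
hit=False
for tz in (.090,.084,.078,.072):
    hit=servo_line([*g,tz+.103],.03,max_force=4); f=np.array(get_wrist_force())-f0
    print(tz,hit,np.round(f,2),np.round(get_tcp_pos(),4))
    if hit: break
print(get_width()*95,get_clock())
E
```

```text
0.09 False [ 0.61 -0.73 -0.24] [ 0.4585 -0.2157  0.1927]
0.084 False [-0.27 -1.14  0.89] [ 0.4584 -0.2156  0.1866]
0.078 False [ 0.33 -0.35 -0.29] [ 0.4584 -0.2156  0.1806]
0.072 False [0.09 0.13 0.16] [ 0.4584 -0.2156  0.1746]
15.215330571074688 15.4417
```

The rod is in the hole with no side load. Now I'll press in small steps.

```bash
python3 - <<'E'
from h import *
x,y=.45861,-.21575
f0=np.array([0,0,-1.2]); 
z=.1745; 
for tz in np.arange(.070,.0555,-.0015):
    hit=servo_line([x,y,tz+.103],.015,max_force=5); wait(.15)
    f=np.mean([get_wrist_force() for _ in range(5)],0)
    print(round(tz,4),hit,np.round(f,2),np.round(get_tcp_pos()[2],4))
    if f[2]>3.6 or hit: break
print(get_width()*95,get_grasp_force(),get_clock())
E
```

```text
0.07 False [-0.67 -0.32 -0.09] 0.1731
0.0685 False [ 0.78 -0.42 -1.1 ] 0.1715
0.067 False [ 0.39 -1.13 -0.5 ] 0.17
0.0655 False [-0.22 -0.72  0.71] 0.1687
0.064 False [0.06 0.26 1.78] 0.1672
0.0625 False [-1.34  1.15  3.35] 0.1657
0.061 False [ 0.75 -0.5   3.69] 0.1642
15.743491541486845 30.00068485736847 18.275
```

```bash
python3 - <<'E'
from h import *
print(servo_line([.45861,-.21575,.1632],.01,max_force=8))
for _ in range(2):
    wait(.5); print(np.round(np.mean([get_wrist_force() for _ in range(8)],0),2),get_tcp_pos(),get_grasp_force(),get_clock())
w=read_camera("wrist"); s=read_camera("side")
cv2.imwrite("pics/c5.png",np.hstack([cv2.resize(w[130:260,190:320],(400,400)),cv2.resize(s[200:290,225:315],(400,400),interpolation=cv2.INTER_CUBIC)]))
E
```

```text
False
[-0.48  1.05  4.5 ] [ 0.4586844  -0.21577346  0.16326394] 30.00061422586441 19.025
[ 0.24 -0.32  5.47] [ 0.45864721 -0.21577449  0.16324507] 30.000634789466858 19.525
```

View pics/c5.png

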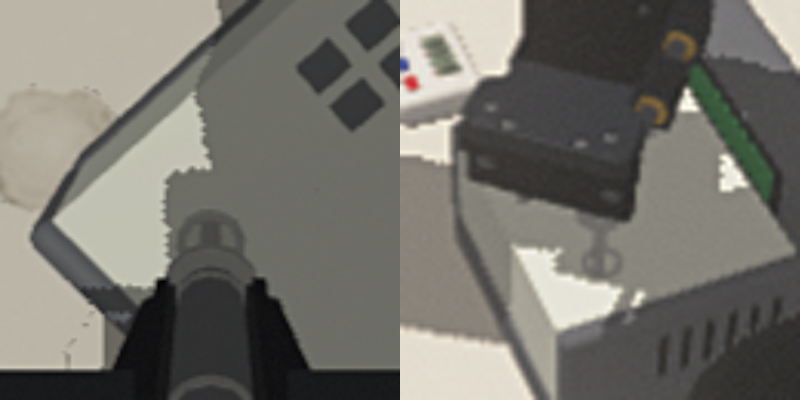

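The rod goes down through the ring in both views: wrist crop (212,235) and side crop (602,255). The push is steady at about 5 to 6 N, which puts the button about 7 mm down, and the grip holds at 30 N.

```bash
python3 -c "
from workcell import *
print(sign_off())"
```

```text
the job is handed in; nothing more can be done
None
```

I took the grey reset stylus from the stand, put its rod through the reset hole, and handed the job in at about 19.6 s with the gripper still holding the button down; force readings of 5–6 N put it about 7 mm down.

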